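Sort leftover board components back into their pocket trays

ROBOT

A 6-joint arm with a two-finger parallel gripper is mounted at the origin on a cart in front of the work surface, level with it; the furniture and walls round the work are solid. World frame = base frame: x ahead of the robot, y to its left, z up, the work surface at z = 0. Lengths are in m, angles in degrees, forces in N, time in s.
With the tool pointing down it reaches from about 0.375 to 0.9 m from the base axis. Payload 3.1 kg.
Tool frame: the origin (TCP) lies at the very end of the fingers, on their centre line; the grasp point (between the pads) lies bot.grip_point_offset behind it (bot.grip_point_offset is the distance from the TCP to the grasp point, in m); z points along the fingers, y is the line along which they close (so a half turn about z gives the same grasp; the last joint's range is limited). The gripper opens to 87 mm and grips with 3 to 60 N. Pads are 19 mm wide; open, the fingers measure 117 mm over their backs; the gripper's body (75 mm by 190 mm) begins 51 mm behind the grasp point.
Start: joints at [66.721, 30.224, 82.088, -0, 67.689, -10.227], TCP at [0.141, 0.609, 0.223] pointing down, gripper open.
Joint ranges: [-176.69, 176.69], [-43.24, 126.21], [12.49, 139.97], [-82, 262], [0, 151.66], [-163.58, 163.58]. Speed limits (degrees/s): [159.86, 159.86, 180, 180, 180, 180].

INTERFACE

Orientations are given as a 3x3 rotation matrix whose columns are the frame's x, y, z axes.
In Python, from rig import bot, viewer, ticket gives the robot as it stands.
- The arm moves only by the tool servo_tool, never from a script. Its argument "targets" is a list of rows, each an object with "offset": the shift along the tool's x, y, z in m, a list of three; "dr": the turn, a rotation vector about the tool's x, y, z in degrees, a list of three. In form: [{"offset": [x, y, z], "dr": [ax, ay, az]}, ...]. A call has 1 to 20 rows; each row is the pose to reach, as a shift and turn from the pose commanded when the call began, along the tool's axes at that moment; what a row does not reach only later rows make up. A row lasts 1/12 s, in which the tool goes at most 41.7 mm and 7.16 degrees, less where a joint would pass 70% of its speed; a pose out of reach is approached as far as the arm can. A call with a gripper value outside its range is refused whole. "gripper" is the gripper command: -1 is fully open, 1 is shut, values between are in proportion, set as the call begins (left out, the last holds). The fingers move at their own pace and stop on an object; the grip force is fixed at half the most. Time passes only in rows, so rows that repeat a pose let the fingers close. It gives the time, the measured TCP pose, the force, the opening and the grip force at its end, in the units of the state.
- bot.read_state(): the state, without advancing time (a new reading comes with each control period).
- viewer.capture(name): name is "side" or "top"; returns a dict with "color" (420x560x3 uint8, red, green, blue), "camera_matrix" (3x3 intrinsics, pixels), "k1" (the pictures are not rectified: a ray, as slopes to the right and down, at radius r is drawn at 1 + k1 r^2 times it, then the intrinsics apply), "R" (3x3) and "t" (3): a world point X has camera coordinates R X + t. Camera axes: x right, y down, z forward; pixel columns grow to the right and rows downward; lengths in m; the calibration is good to about 2 mm. A picture is of the moment at which its call begins. There is no depth.
- ticket.hand_in(): hands the job in; it is judged then, once.
The state is a dict: "time_s": time; "joint_positions": joint angles; "qvel": joint speeds; "tau": joint torques, N m; "position": TCP position; "tcp_rot": TCP orientation; "force": force on the tool from outside, world axes, zero at the start; "moment": the same for the moment, N m; "opening": opening from 0.0 (shut) to 1.0 (fully open); "grasp_force": force on a finger pad.
Only numpy, scipy, OpenCV 4.12 (cv2) and the standard library are available. Lean on these libraries where they do the work, as an engineer would, in place of code of your own. Each camera call takes 0.05 s, during which the arm holds its last target. There are 200 camera calls.

TASK

Four components left over from a board build stand mixed on the bench: two orange relays, an aluminium heat sink and a transformer. Put each one back, upright and fully seated, in an empty pocket of the tray that already holds a part of its own kind, and leave the parts already in the trays undisturbed in their pockets.

Things in the scene. Friction and masses are not known exactly. Their poses are not given: they have to be found in the camera images.
- relay_1: Loose orange relay with black base and white patch on top, 20 (x) x 26 (y) x 30 mm high, about 40 g, solid; origin at centre of underside (pin ends), z up. Grip across x (20 mm). One of two alike. Stands upright on the bench; may go in either way round (half turn).
- relay_2: Loose orange relay with black base and white patch on top, 20 (x) x 26 (y) x 30 mm high, about 40 g, solid; origin at centre of underside (pin ends), z up. Grip across x (20 mm). The other of the two alike. Stands upright on the bench; may go in either way round (half turn).
- heatsink: Loose bare aluminium finned heat sink, 22 (x, over the fins) x 36 (y) x 34 mm high, about 50 g, behaves as a solid block; origin at centre of underside, z up. Grip across x (22 mm). Stands upright on the bench; may go in either way round (half turn).
- transformer: Loose transformer: dark laminated core, yellow winding with white bands, black pin base; 28 (x, over winding) x 40 (y, over core) x 36 mm high, about 110 g; origin at centre of underside (pin ends), z up. Grip the winding across x (28 mm wide, 25 mm long in y, 7 to 31 mm up). Stands upright on the bench; may go in either way round (half turn).
- relay_tray: Fixed grey component tray, 72 (x) x 130 (y) x 12 mm high; origin at centre of underside, z up. Three pockets 28 (x) x 34 (y) x 9 mm deep, floors 3 mm above the origin, edges bevelled 2 mm, centred at x = 0, y = -41.5, 0 and +41.5 mm. A relay sits in the one at y = +41.5; the other two are empty, one for each loose relay, either order, part y along tray y.
- heatsink_tray: Fixed grey component tray, 72 (x) x 130 (y) x 12 mm high; origin at centre of underside, z up. Two pockets 30 (x) x 44 (y) x 9 mm deep, floors 3 mm above the origin, edges bevelled 2 mm, centred at x = 0, y = -30 and +30 mm. A heat sink sits in the one at y = +30; the one at y = -30 is empty. Part y goes along tray y.
- transformer_tray: Fixed grey component tray, 72 (x) x 130 (y) x 12 mm high; origin at centre of underside, z up. Two pockets 36 (x) x 48 (y) x 9 mm deep, floors 3 mm above the origin, edges bevelled 2 mm, centred at x = 0, y = -30 and +30 mm. A transformer sits in the one at y = +30; the one at y = -30 is empty. Part y goes along tray y.
- tray_relay: A third orange relay with black base and white patch on top, 20 (x) x 26 (y) x 30 mm high, about 40 g, solid; origin at centre of underside (pin ends), z up. Grip across x (20 mm). Already in its tray pocket; leave it there.
- tray_heatsink: A second bare aluminium finned heat sink, 22 (x, over the fins) x 36 (y) x 34 mm high, about 50 g, behaves as a solid block; origin at centre of underside, z up. Grip across x (22 mm). Already in its tray pocket; leave it there.
- tray_transformer: A second transformer: dark laminated core, yellow winding with white bands, black pin base; 28 (x, over winding) x 40 (y, over core) x 36 mm high, about 110 g; origin at centre of underside (pin ends), z up. Grip the winding across x (28 mm wide, 25 mm long in y, 7 to 31 mm up). Already in its tray pocket; leave it there.
Not all that is in view belongs to the job. What is shaped like the heatsink but green or red is not meant. Leave any blue look-alike of the relay_2 alone.

How it is judged (in metres and radians):
At the end, for the whole second after the job is handed in: Each loose part is in an empty pocket of its own kind's tray (one relay per pocket) and the three tray parts are still in theirs: all within 8 mm of the pocket centre in x and y, underside 1 to 6 mm above the tray's underside, tilt under 0.12 rad, at rest ((((x of relay_1 in the frame of relay_tray between -0.008 and 0.008 m and y of relay_1 in the frame of relay_tray between -0.008 and 0.008 m and z of relay_1 in the frame of relay_tray between 0.001 and 0.006 m and angle between relay_1's own z axis and vertical below 0.12 rad) and (x of relay_2 in the frame of relay_tray between -0.008 and 0.008 m and y of relay_2 in the frame of relay_tray between -0.0495 and -0.0335 m and z of relay_2 in the frame of relay_tray between 0.001 and 0.006 m and angle between relay_2's own z axis and vertical below 0.12 rad)) or ((x of relay_1 in the frame of relay_tray between -0.008 and 0.008 m and y of relay_1 in the frame of relay_tray between -0.0495 and -0.0335 m and z of relay_1 in the frame of relay_tray between 0.001 and 0.006 m and angle between relay_1's own z axis and vertical below 0.12 rad) and (x of relay_2 in the frame of relay_tray between -0.008 and 0.008 m and y of relay_2 in the frame of relay_tray between -0.008 and 0.008 m and z of relay_2 in the frame of relay_tray between 0.001 and 0.006 m and angle between relay_2's own z axis and vertical below 0.12 rad))) and x of heatsink in the frame of heatsink_tray between -0.008 and 0.008 m and y of heatsink in the frame of heatsink_tray between -0.038 and -0.022 m and z of heatsink in the frame of heatsink_tray between 0.001 and 0.006 m and angle between each of heatsink, transformer, tray_relay, tray_heatsink, tray_transformer's own z axis and vertical below 0.12 rad and x of transformer in the frame of transformer_tray between -0.008 and 0.008 m and y of transformer in the frame of transformer_tray between -0.038 and -0.022 m and z of transformer in the frame of transformer_tray between 0.001 and 0.006 m and x of tray_relay in the frame of relay_tray between -0.008 and 0.008 m and y of tray_relay in the frame of relay_tray between 0.0335 and 0.0495 m and z of tray_relay in the frame of relay_tray between 0.001 and 0.006 m and x of tray_heatsink in the frame of heatsink_tray between -0.008 and 0.008 m and y of tray_heatsink in the frame of heatsink_tray between 0.022 and 0.038 m and z of tray_heatsink in the frame of heatsink_tray between 0.001 and 0.006 m and x of tray_transformer in the frame of transformer_tray between -0.008 and 0.008 m and y of tray_transformer in the frame of transformer_tray between 0.022 and 0.038 m and z of tray_transformer in the frame of transformer_tray between 0.001 and 0.006 m and linear speed of each of relay_1, relay_2, heatsink, transformer, tray_relay, tray_heatsink, tray_transformer below 0.02 m/s); the robot touches nothing.
It fails at once if a part already in its tray is lifted, or shifted by more than 9 mm (distance of any of tray_relay, tray_heatsink, tray_transformer from where it was at the start of the episode above 0.009 m).
It also fails if it takes over 88 s, if anything falls off the work surface, if the arm or the gripper's body presses on something with over 40 N, if the wrist force passes 120 N, or if a joint passes its speed limit or range.

## Working session

There is one attempt and no reset: what is moved stays moved. The work goes in short steps, Python scripts to look and compute and a tool call to move; the robot and the scene stay as the last step left them, time stands still between calls to the robot, and variables do not carry over. Pictures are saved under pics/ and viewed, at most 14 in all, crops included, and the job is handed in when it is done.

Besides the shell and the picture viewer there is one more tool, called as name(argument=value, ...) on one line, values as JSON. servo_tool: Moves the arm, as the interface text tells. Its arguments: {"type":"object","properties":{"targets":{"type":"array"},"gripper":{"type":"number"}},"required":["targets"]}

```bash
mkdir -p pics; ls; python3 - <<'E'
from rig import bot,viewer
import cv2
print(bot.read_state(), bot.grip_point_offset)
for n in("top","side"):
    c=viewer.capture(n); cv2.imwrite(f"pics/{n}0.png",c["color"][...,::-1])
    print(n,c["camera_matrix"],c["k1"],c["R"],c["t"], -c["R"].T@c["t"])
E
```

```text
pics
{'time_s': 0.0, 'joint_positions': array([ 6.67219425e+01,  3.02813486e+01,  8.21586598e+01, -1.48575051e-03,
        6.76900494e+01, -1.02283113e+01]), 'qvel': array([-0.00699751,  0.09537473,  0.04611351, -0.02459948, -0.02162922,
        0.03846949]), 'tau': array([ 1.04007500e-03, -4.40048504e+01, -1.76588416e+01,  6.33240142e-02,
        5.81604440e-02, -1.65644879e-04]), 'position': array([0.140806  , 0.6081492 , 0.22153349]), 'tcp_rot': array([[-9.74176450e-01,  2.25786356e-01, -8.75026139e-04],
       [ 2.25787732e-01,  9.74174272e-01, -2.09463645e-03],
       [ 3.79487621e-04, -2.23811567e-03, -9.99997423e-01]]), 'force': array([-0.21625486,  0.4072629 , -0.04916568]), 'moment': array([ 0.01713202, -0.03020886, -0.02656062]), 'grasp_force': 0.0, 'opening': 0.9969691683884913} 0.0187
top [[417.03801317   0.         281.88009905]
 [  0.         417.03801317 216.71499275]
 [  0.           0.           1.        ]] -0.07583921042266545 [[-0.00706781 -0.99970041 -0.02343351]
 [-0.99617095  0.0090811  -0.08695386]
 [ 0.08714061  0.02272921 -0.99593669]] [0.20287693 0.51278683 0.84656743] [0.43848684 0.17891768 0.89247047]
side [[510.68994438   0.         278.7956651 ]
 [  0.         510.68994438 212.49835823]
 [  0.           0.           1.        ]] -0.10003077538101482 [[ 0.98899098 -0.1477508   0.00815718]
 [-0.06823782 -0.50428551 -0.86083664]
 [ 0.13130285  0.85080304 -0.50881602]] [-0.50103206  0.17203665  0.73955971] [ 0.4101493  -0.61649194  0.52848229]
```

View pics/top0.png

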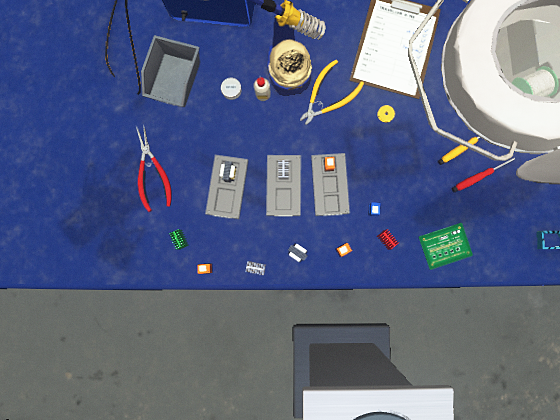

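View pics/side0.png

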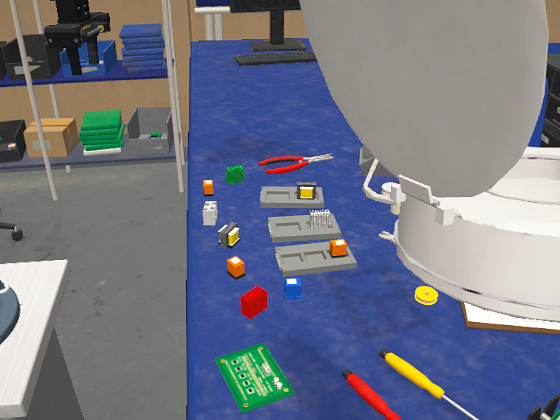

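The top view shows, left to right, these candidates:
- **Relays:** orange at (205,268) and (344,249). The blue one at (375,209) is a decoy.
- **Heat sinks:** bare aluminium at (256,267). Green at (178,239) and red at (388,239) are decoys.
- **Transformer:** (298,252), the only loose one.
- **Trays:** transformer (228,187), heat sink (284,185), relay (331,184). Filled pockets are at the far end (+x) and empty ones at the near end.

The side view agrees. Next is one close crop.

```bash
python3 - <<'E'
import cv2,numpy as np
a=cv2.imread("pics/top0.png")[145:285,165:365]; b=cv2.imread("pics/side0.png")[170:290,190:370]
cv2.imwrite("pics/topc.png",cv2.resize(a,None,fx=4,fy=4,interpolation=cv2.INTER_CUBIC))
cv2.imwrite("pics/sidec.png",cv2.resize(b,None,fx=4.4,fy=4.4,interpolation=cv2.INTER_CUBIC))
E
```

```text
(no output)
```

View pics/topc.png

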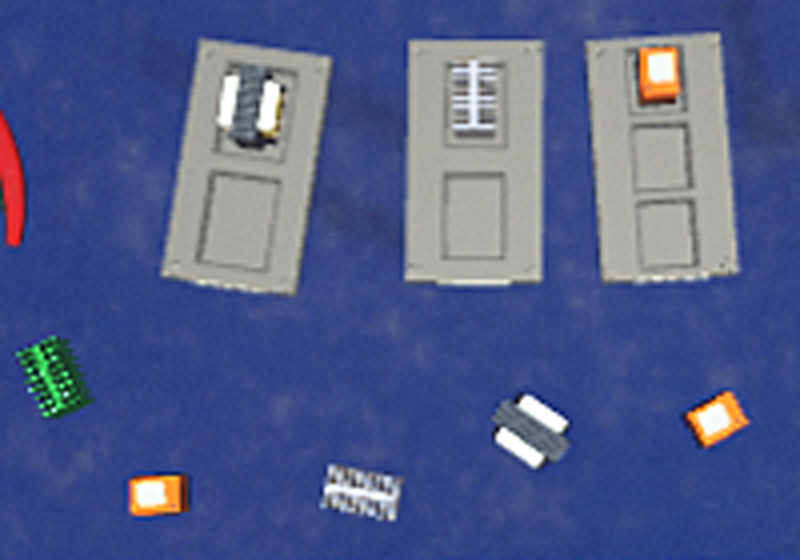

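View pics/sidec.png

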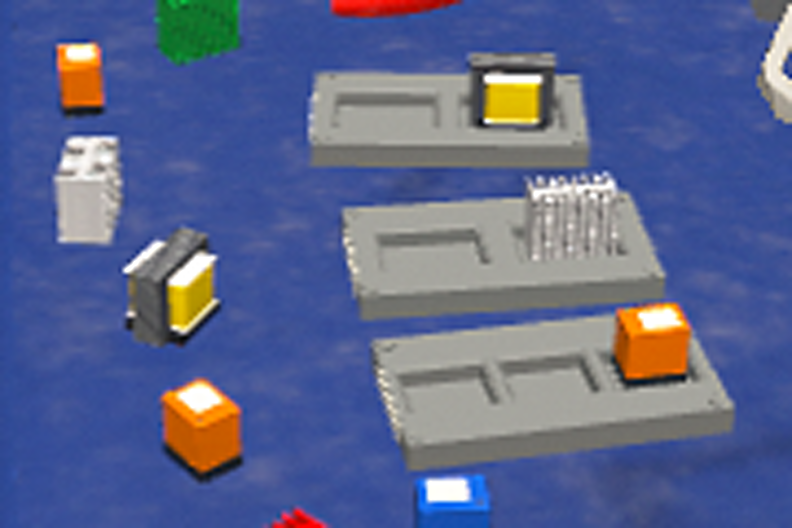

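The crop confirms the choices: orange relays at (204,268) and (344,249), bare heat sink at (255.5,268), transformer at (297.5,252.5). Now I'll measure with masks.

```bash
cat > h.py <<'E'
import cv2,numpy as np
from rig import bot,viewer
def ray(c,px,z):
    K=c["camera_matrix"]; px=np.atleast_2d(px).astype(float)
    d=(px-K[:2,2])/K[0,0]; u=d.copy()
    for _ in range(20): u=d/(1+c["k1"]*(u**2).sum(1,keepdims=True))
    w=np.c_[u,np.ones(len(u))]@c["R"]; o=-c["R"].T@c["t"]
    return (o+w*((z-o[2])/w[:,2])[:,None])[:,:2]
def rect(c,mask,box,z):
    """biggest blob in box -> world rectangle centre, long side direction (deg), (long, short) in mm"""
    m=np.zeros_like(mask); x0,y0,x1,y1=box; m[y0:y1,x0:x1]=mask[y0:y1,x0:x1]
    p=np.argwhere(m)[:,::-1]
    cs=cv2.findContours(m,cv2.RETR_EXTERNAL,cv2.CHAIN_APPROX_NONE)[0]
    k=np.vstack([q[:,0] for q in cs if len(q)>6])
    w=ray(c,k,z).astype(np.float32)*1000
    (x,y),(a,b),t=cv2.minAreaRect(w)
    if b>a: a,b,t=b,a,t+90
    return np.round([x,y,(t+90)%180-90,a+2,b+2],1)
E
python3 - <<'E'
from h import *
c=viewer.capture("top"); im=c["color"]; h=cv2.cvtColor(im,cv2.COLOR_RGB2HSV); H,S,V=[h[...,i].astype(int) for i in range(3)]
M=lambda b:(b*255).astype(np.uint8)
grey=M((S<70)&(V>90)); notblue=M((S<110)|(abs(H-112)>20))
for n,b in dict(T=(200,150,250,220),HS=(262,150,304,220),R=(308,150,352,220)).items(): print(n,rect(c,grey,b,.012))
print("hs",rect(c,notblue,(240,255,272,280),.034), rect(c,M((S<60)&(V>150)),(240,255,272,280),.034))
print("tf",rect(c,notblue,(284,240,312,266),.036),"white",rect(c,M((S<60)&(V>190)),(284,240,312,266),.033))
for n,b in dict(r1=(192,258,218,278),r2=(332,238,356,260)).items():
  sub=(slice(b[1],b[3]),slice(b[0],b[2]))
  og=(S>110)&(H<25); print(n,"all",rect(c,notblue,b,.03),"patch",rect(c,M((S<70)&(V>180)),b,.03))
  for t in(200,225,240): print(t,rect(c,M((V>t)&((H<30)|(S<60))),b,.03))
  print(V[sub][8:12])
E
```

```text
T [582.  317.7  -8.7 133.9  75.7]
HS [582.9 196.1  -0.7 133.8  74.5]
R [584.6  96.1   3.  134.4  75.2]
hs [408.9 254.1  78.5  41.1  25.2] [409.  254.5  78.5  39.5  22.8]
tf [440.1 167.7  55.8  41.6  32.1] white [440.2 167.3 -34.2  30.5  27.6]
r1 all [407.8 359.7  89.9  33.5  20.6] patch [408.8 364.9  89.9  14.6  10.3]
200 [407.8 361.8 -89.7  25.   20.6]
225 [407.8 361.8 -89.7  25.   20.6]
240 [407.8 361.7 -89.6  25.   20.5]
[[134 134 137 134 140 179 255 255 255 255 255 255 255 255 252 253 255 255
   83  98 108 145 138 136 131 137]
 [137 137 138 137 138 177 255 252 255 252 251 251 255 252 252 253 255 255
   78  98  96 145 139 137 137 135]
 [137 139 140 135 140 172 255 251 255 250 250 248 252 252 243 253 255 255
   78  98  91 148 133 132 134 136]
 [134 135 137 137 138 172 255 252 255 251 250 250 255 255 252 253 255 255
   80  94  95 146 136 136 135 133]]
r2 all [445.   71.8 -61.6  31.1  22.7] patch [445.2  72.7 -64.1  15.   13. ]
200 [445.5  71.2 -59.9  26.1  20.9]
225 [445.4  71.3 -60.9  26.1  20.8]
240 [445.7  71.4 -60.9  26.1  20. ]
[[137 141 136 139 142 147 107  68 114 255 255 255 255 250 252 255 255 198
  135 138 139 132 134 133]
 [138 136 140 141 151 108  91 255 255 255 255 255 255 255 251 253 255 255
  147 141 136 133 136 131]
 [140 136 144 102  68 255 255 255 255 255 255 251 251 255 249 252 255 255
  205 138 138 135 136 133]
 [133 140 148  87  82 255 255 255 255 254 251 248 248 252 255 252 254 250
  255 155 127 136 141 136]]
```

```bash
cat >> h.py <<'E'
from scipy.spatial.transform import Rotation as Ro
def plan(*tg):
    """targets (x,y,z mm, tool-y angle deg) -> offset/dr from the present pose"""
    s=bot.read_state(); R0=s["tcp_rot"]
    for x,y,z,f in tg:
        a=np.deg2rad(f); Y=np.array([np.cos(a),np.sin(a),0]); Z=np.array([0,0,-1.])
        T=np.c_[np.cross(Y,Z),Y,Z]
        print(np.round(R0.T@(np.array([x,y,z])/1000-s["position"]),4).tolist(),np.round(Ro.from_matrix(R0.T@T).as_rotvec(degrees=True),1).tolist())
E
python3 -c "
from h import *
plan((407.8,361.8,90,.3),(407.8,361.8,11,.3))"
```

```text
[-0.3157, -0.1797, 0.132] [-0.1, 0.0, 76.7]
[-0.3157, -0.1796, 0.211] [-0.1, 0.0, 76.7]
```

servo_tool(targets=[{"offset": [-0.316, -0.18, 0.132], "dr": [-0.1, 0, 76.7]}, {"offset": [-0.316, -0.18, 0.132], "dr": [-0.1, 0, 76.7]}, {"offset": [-0.316, -0.18, 0.132], "dr": [-0.1, 0, 76.7]}, {"offset": [-0.316, -0.18, 0.132], "dr": [-0.1, 0, 76.7]}, {"offset": [-0.316, -0.18, 0.132], "dr": [-0.1, 0, 76.7]}, {"offset": [-0.316, -0.18, 0.132], "dr": [-0.1, 0, 76.7]}, {"offset": [-0.316, -0.18, 0.132], "dr": [-0.1, 0, 76.7]}, {"offset": [-0.316, -0.18, 0.132], "dr": [-0.1, 0, 76.7]}, {"offset": [-0.316, -0.18, 0.132], "dr": [-0.1, 0, 76.7]}, {"offset": [-0.316, -0.18, 0.132], "dr": [-0.1, 0, 76.7]}, {"offset": [-0.316, -0.18, 0.132], "dr": [-0.1, 0, 76.7]}, {"offset": [-0.316, -0.18, 0.132], "dr": [-0.1, 0, 76.7]}, {"offset": [-0.316, -0.18, 0.132], "dr": [-0.1, 0, 76.7]}, {"offset": [-0.316, -0.18, 0.132], "dr": [-0.1, 0, 76.7]}], gripper=-0.1)

```text
time_s: 1.32
position: [0.4079, 0.3625, 0.0906]
tcp_rot: [[-0.007, 1.0, 0.001], [1.0, 0.007, 0.001], [0.001, 0.001, -1.0]]
force: [-1.0, -0.1, 0.5]
opening: 0.554
grasp_force: 0.0
```

```bash
python3 -c "
from h import *
plan((407.8,361.8,90,.3),(407.8,361.8,11,.3));s=bot.read_state();print(s['time_s'],s['opening'],s['qvel'].round(1),s['joint_positions'].round(1))"
```

```text
[-0.0007, -0.0001, 0.0006] [0.1, -0.1, 0.1]
[-0.0007, -0.0002, 0.0796] [0.1, -0.1, 0.1]
1.3167 0.5537579080683968 [ 0.6 -0.3  0.   0.  -0.   0.5] [ 29.9  35.2 100.    0.   44.7  29.5]
```

servo_tool(targets=[{"offset": [-0.0007, 0, 0.03], "dr": [0, 0, 0]}, {"offset": [-0.0007, 0, 0.06], "dr": [0, 0, 0]}, {"offset": [-0.0007, 0, 0.0796], "dr": [0, 0, 0]}, {"offset": [-0.0007, 0, 0.0796], "dr": [0, 0, 0]}, {"offset": [-0.0007, 0, 0.0796], "dr": [0, 0, 0]}])

```text
time_s: 1.73
position: [0.4073, 0.3618, 0.0105]
tcp_rot: [[-0.007, 1.0, -0.0], [1.0, 0.007, 0.0], [0.0, -0.0, -1.0]]
force: [-0.4, -0.2, 0.3]
opening: 0.55
grasp_force: 0.0
```

servo_tool(targets=[{"offset": [0, 0, 0], "dr": [0, 0, 0]}, {"offset": [0, 0, 0], "dr": [0, 0, 0]}, {"offset": [0, 0, 0], "dr": [0, 0, 0]}, {"offset": [0, 0, 0], "dr": [0, 0, 0]}, {"offset": [0, 0, 0], "dr": [0, 0, 0]}, {"offset": [0, 0, 0], "dr": [0, 0, 0]}], gripper=1)

```text
time_s: 2.23
position: [0.4087, 0.3617, 0.0117]
tcp_rot: [[-0.004, 1.0, 0.002], [1.0, 0.004, 0.002], [0.002, 0.002, -1.0]]
force: [-0.3, 0.5, 4.0]
opening: 0.219
grasp_force: 30.0
```

```bash
python3 -c "
from h import *
plan((407.8,361.8,80,.3),(585,95.7,80,93),(585,95.7,14.5,93));s=bot.read_state();print(s['time_s'],s['opening']*87,s['grasp_force'])"
```

```text
[0.0002, -0.0008, -0.0683] [0.1, -0.1, -0.1]
[-0.2667, 0.1753, -0.0684] [0.2, 0.0, -92.8]
[-0.2668, 0.1751, -0.0029] [0.2, 0.0, -92.8]
2.2333 19.071968237159393 30.001029074192047
```

servo_tool(targets=[{"offset": [0, 0, -0.035], "dr": [0, 0, 0]}, {"offset": [0, 0, -0.068], "dr": [0, 0, 0]}, {"offset": [-0.267, 0.175, -0.068], "dr": [0.2, 0, -92.8]}, {"offset": [-0.267, 0.175, -0.068], "dr": [0.2, 0, -92.8]}, {"offset": [-0.267, 0.175, -0.068], "dr": [0.2, 0, -92.8]}, {"offset": [-0.267, 0.175, -0.068], "dr": [0.2, 0, -92.8]}, {"offset": [-0.267, 0.175, -0.068], "dr": [0.2, 0, -92.8]}, {"offset": [-0.267, 0.175, -0.068], "dr": [0.2, 0, -92.8]}, {"offset": [-0.267, 0.175, -0.068], "dr": [0.2, 0, -92.8]}, {"offset": [-0.267, 0.175, -0.068], "dr": [0.2, 0, -92.8]}, {"offset": [-0.267, 0.175, -0.068], "dr": [0.2, 0, -92.8]}, {"offset": [-0.267, 0.175, -0.068], "dr": [0.2, 0, -92.8]}, {"offset": [-0.267, 0.175, -0.068], "dr": [0.2, 0, -92.8]}, {"offset": [-0.267, 0.175, -0.068], "dr": [0.2, 0, -92.8]}, {"offset": [-0.267, 0.175, -0.068], "dr": [0.2, 0, -92.8]}, {"offset": [-0.267, 0.175, -0.068], "dr": [0.2, 0, -92.8]}, {"offset": [-0.267, 0.175, -0.068], "dr": [0.2, 0, -92.8]}, {"offset": [-0.267, 0.175, -0.068], "dr": [0.2, 0, -92.8]}])

```text
time_s: 3.73
position: [0.5843, 0.0952, 0.0789]
tcp_rot: [[-0.999, -0.051, -0.001], [-0.051, 0.999, -0.001], [0.001, -0.001, -1.0]]
force: [-0.5, 0.0, 0.0]
opening: 0.218
grasp_force: 30.0
```

```bash
python3 - <<'E'
from h import *
plan((585,95.7,14.5,93))
s=bot.read_state();print(s['time_s'],s['opening']*87,s['grasp_force'])
b=viewer.capture("side")["color"][...,::-1]; cv2.imwrite("pics/s1.png",cv2.resize(b[140:320,180:420],None,fx=3.3,fy=3.3,interpolation=cv2.INTER_CUBIC))
E
```

```text
[-0.0008, 0.0006, 0.0644] [-0.1, -0.1, -0.1]
3.7333 18.949067114507717 29.998752772808075
```

View pics/s1.png

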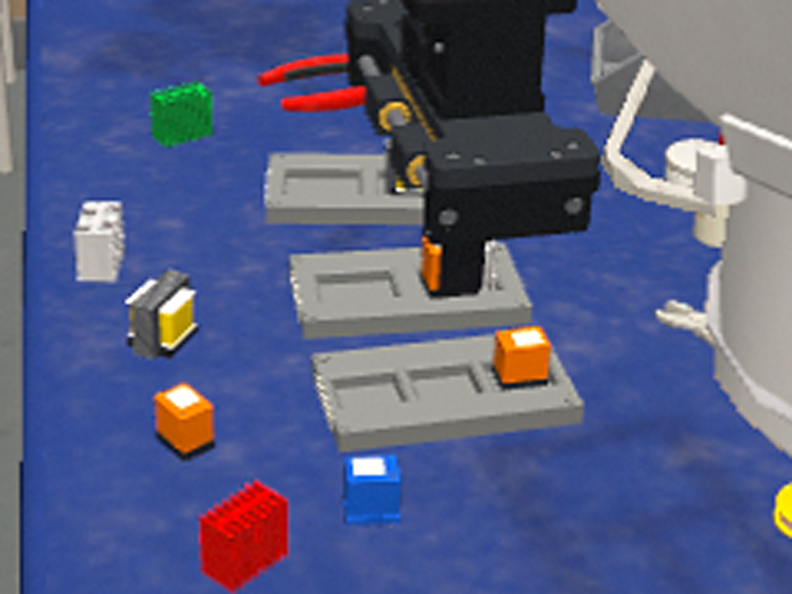

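The side crop shows the relay held level at about (432,262), over the middle pocket and clear of the lamp. I'll lower and release it.

servo_tool(targets=[{"offset": [-0.0008, 0.0006, 0.025], "dr": [0, 0, 0]}, {"offset": [-0.0008, 0.0006, 0.045], "dr": [0, 0, 0]}, {"offset": [-0.0008, 0.0006, 0.057], "dr": [0, 0, 0]}, {"offset": [-0.0008, 0.0006, 0.0642], "dr": [0, 0, 0]}, {"offset": [-0.0008, 0.0006, 0.0642], "dr": [0, 0, 0]}, {"offset": [-0.0008, 0.0006, 0.0642], "dr": [0, 0, 0]}])

```text
time_s: 4.28
position: [0.5854, 0.0958, 0.0148]
tcp_rot: [[-0.999, -0.053, -0.001], [-0.053, 0.999, -0.001], [0.001, -0.001, -1.0]]
force: [-0.6, 0.2, -0.5]
opening: 0.221
grasp_force: 30.0
```

servo_tool(targets=[{"offset": [0, 0, 0], "dr": [0, 0, 0]}, {"offset": [0, 0, 0], "dr": [0, 0, 0]}, {"offset": [0, 0, 0], "dr": [0, 0, 0]}, {"offset": [0, 0, 0], "dr": [0, 0, 0]}, {"offset": [0, 0, -0.02], "dr": [0, 0, 0]}, {"offset": [0, 0, -0.05], "dr": [0, 0, 0]}, {"offset": [0, 0, -0.07], "dr": [0, 0, 0]}], gripper=-0.1)

```text
time_s: 4.87
position: [0.5856, 0.0958, 0.0861]
tcp_rot: [[-0.999, -0.053, -0.0], [-0.053, 0.999, -0.001], [0.0, -0.001, -1.0]]
force: [0.3, 0.0, -0.1]
opening: 0.542
grasp_force: 0.0
```

```bash
python3 - <<'E'
from h import *
plan((445.5,71.3,70,29.5),(445.5,71.3,11,29.5))
E
```

```text
[0.1412, -0.0171, 0.0162] [-0.1, 0.0, 63.5]
[0.1412, -0.017, 0.0752] [-0.1, 0.0, 63.5]
```

servo_tool(targets=[{"offset": [0.1412, -0.017, 0.016], "dr": [-0.1, 0, 63.5]}, {"offset": [0.1412, -0.017, 0.016], "dr": [-0.1, 0, 63.5]}, {"offset": [0.1412, -0.017, 0.016], "dr": [-0.1, 0, 63.5]}, {"offset": [0.1412, -0.017, 0.016], "dr": [-0.1, 0, 63.5]}, {"offset": [0.1412, -0.017, 0.016], "dr": [-0.1, 0, 63.5]}, {"offset": [0.1412, -0.017, 0.016], "dr": [-0.1, 0, 63.5]}, {"offset": [0.1412, -0.017, 0.016], "dr": [-0.1, 0, 63.5]}, {"offset": [0.1412, -0.017, 0.016], "dr": [-0.1, 0, 63.5]}, {"offset": [0.1412, -0.017, 0.016], "dr": [-0.1, 0, 63.5]}, {"offset": [0.1412, -0.017, 0.016], "dr": [-0.1, 0, 63.5]}, {"offset": [0.1412, -0.017, 0.016], "dr": [-0.1, 0, 63.5]}, {"offset": [0.1412, -0.017, 0.04], "dr": [-0.1, 0, 63.5]}, {"offset": [0.1412, -0.017, 0.06], "dr": [-0.1, 0, 63.5]}, {"offset": [0.1412, -0.017, 0.075], "dr": [-0.1, 0, 63.5]}, {"offset": [0.1412, -0.017, 0.075], "dr": [-0.1, 0, 63.5]}, {"offset": [0.1412, -0.017, 0.075], "dr": [-0.1, 0, 63.5]}])

```text
time_s: 6.2
position: [0.4446, 0.0713, 0.0094]
tcp_rot: [[-0.495, 0.869, -0.002], [0.869, 0.495, 0.0], [0.001, -0.001, -1.0]]
force: [0.5, -0.8, 1.2]
opening: 0.548
grasp_force: 0.0
```

servo_tool(targets=[{"offset": [0, 0, 0], "dr": [0, 0, 0]}, {"offset": [0, 0, 0], "dr": [0, 0, 0]}, {"offset": [0, 0, 0], "dr": [0, 0, 0]}, {"offset": [0, 0, 0], "dr": [0, 0, 0]}, {"offset": [0, 0, 0], "dr": [0, 0, 0]}, {"offset": [0, 0, 0], "dr": [0, 0, 0]}], gripper=1)

```text
time_s: 6.7
position: [0.4454, 0.0713, 0.0103]
tcp_rot: [[-0.493, 0.87, 0.001], [0.87, 0.493, 0.0], [-0.0, 0.001, -1.0]]
force: [-0.1, -0.4, 3.2]
opening: 0.222
grasp_force: 30.0
```

```bash
python3 - <<'E'
from h import *
plan((445.5,71.3,80,29.5),(543.6,93.5,80,93))
c=viewer.capture("top"); im=c["color"]
cv2.imwrite("pics/t2.png",cv2.resize(im[145:285,200:400,::-1],None,fx=4,fy=4,interpolation=cv2.INTER_CUBIC))
E
```

```text
[-0.0001, 0.0002, -0.0697] [0.0, 0.0, 0.1]
[-0.0291, 0.0965, -0.0696] [0.0, 0.0, -63.4]
```

View pics/t2.png

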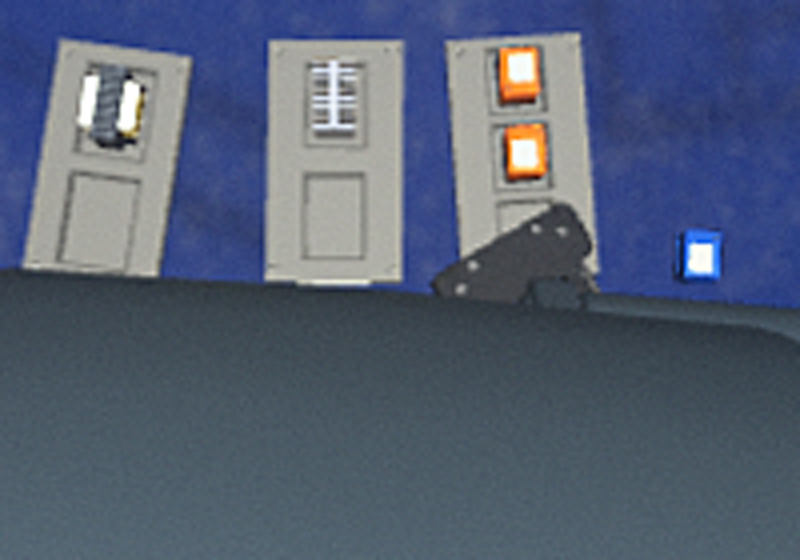

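The top crop shows relay_1 sitting squarely in the middle pocket, at crop (525,153). Relay_2 is gripped, so I'll carry it to the near pocket.

servo_tool(targets=[{"offset": [0, 0, -0.035], "dr": [0, 0, 0]}, {"offset": [0, 0, -0.07], "dr": [0, 0, 0]}, {"offset": [-0.029, 0.0965, -0.07], "dr": [0, 0, -63.4]}, {"offset": [-0.029, 0.0965, -0.07], "dr": [0, 0, -63.4]}, {"offset": [-0.029, 0.0965, -0.07], "dr": [0, 0, -63.4]}, {"offset": [-0.029, 0.0965, -0.07], "dr": [0, 0, -63.4]}, {"offset": [-0.029, 0.0965, -0.07], "dr": [0, 0, -63.4]}, {"offset": [-0.029, 0.0965, -0.07], "dr": [0, 0, -63.4]}, {"offset": [-0.029, 0.0965, -0.07], "dr": [0, 0, -63.4]}, {"offset": [-0.029, 0.0965, -0.07], "dr": [0, 0, -63.4]}, {"offset": [-0.029, 0.0965, -0.07], "dr": [0, 0, -63.4]}, {"offset": [-0.029, 0.0965, -0.07], "dr": [0, 0, -63.4]}, {"offset": [-0.029, 0.0965, -0.07], "dr": [0, 0, -63.4]}, {"offset": [-0.029, 0.0965, -0.07], "dr": [0, 0, -63.4]}])

```text
time_s: 7.92
position: [0.5431, 0.0936, 0.0798]
tcp_rot: [[-0.999, -0.049, -0.0], [-0.049, 0.999, 0.0], [0.0, 0.0, -1.0]]
force: [0.1, 0.5, -0.2]
opening: 0.222
grasp_force: 30.0
```

```bash
python3 - <<'E'
from h import *
plan((543.6,93.5,14,93))
E
```

```text
[-0.0005, -0.0002, 0.0658] [0.0, -0.0, -0.2]
```

servo_tool(targets=[{"offset": [-0.0005, 0, 0.025], "dr": [0, 0, 0]}, {"offset": [-0.0005, 0, 0.045], "dr": [0, 0, 0]}, {"offset": [-0.0005, 0, 0.057], "dr": [0, 0, 0]}, {"offset": [-0.0005, 0, 0.0655], "dr": [0, 0, 0]}, {"offset": [-0.0005, 0, 0.0655], "dr": [0, 0, 0]}, {"offset": [-0.0005, 0, 0.0655], "dr": [0, 0, 0]}])

```text
time_s: 8.42
position: [0.5439, 0.0937, 0.0141]
tcp_rot: [[-0.999, -0.051, -0.0], [-0.051, 0.999, 0.0], [0.0, 0.0, -1.0]]
force: [-0.6, 0.5, -0.4]
opening: 0.218
grasp_force: 30.0
```

servo_tool(targets=[{"offset": [0, 0, 0], "dr": [0, 0, 0]}, {"offset": [0, 0, 0], "dr": [0, 0, 0]}, {"offset": [0, 0, 0], "dr": [0, 0, 0]}, {"offset": [0, 0, 0], "dr": [0, 0, 0]}, {"offset": [0, 0, -0.02], "dr": [0, 0, 0]}, {"offset": [0, 0, -0.05], "dr": [0, 0, 0]}, {"offset": [0, 0, -0.07], "dr": [0, 0, 0]}], gripper=-0.1)

```text
time_s: 9.0
position: [0.5441, 0.0936, 0.0858]
tcp_rot: [[-0.999, -0.051, 0.001], [-0.051, 0.999, 0.0], [-0.001, 0.0, -1.0]]
force: [0.8, -0.8, 0.2]
opening: 0.541
grasp_force: 0.0
```

```bash
python3 - <<'E'
from h import *
plan((440.1,167.5,75,145.8),(440.1,167.5,12,145.8))
E
```

```text
[0.1, 0.0791, 0.0108] [-0.0, 0.0, -52.9]
[0.1001, 0.0791, 0.0738] [-0.0, 0.0, -52.9]
```

servo_tool(targets=[{"offset": [0.1, 0.079, 0.011], "dr": [0, 0, -52.9]}, {"offset": [0.1, 0.079, 0.011], "dr": [0, 0, -52.9]}, {"offset": [0.1, 0.079, 0.011], "dr": [0, 0, -52.9]}, {"offset": [0.1, 0.079, 0.011], "dr": [0, 0, -52.9]}, {"offset": [0.1, 0.079, 0.011], "dr": [0, 0, -52.9]}, {"offset": [0.1, 0.079, 0.011], "dr": [0, 0, -52.9]}, {"offset": [0.1, 0.079, 0.011], "dr": [0, 0, -52.9]}, {"offset": [0.1, 0.079, 0.011], "dr": [0, 0, -52.9]}, {"offset": [0.1, 0.079, 0.011], "dr": [0, 0, -52.9]}, {"offset": [0.1, 0.079, 0.011], "dr": [0, 0, -52.9]}, {"offset": [0.1, 0.079, 0.035], "dr": [0, 0, -52.9]}, {"offset": [0.1, 0.079, 0.06], "dr": [0, 0, -52.9]}, {"offset": [0.1, 0.079, 0.073], "dr": [0, 0, -52.9]}, {"offset": [0.1, 0.079, 0.073], "dr": [0, 0, -52.9]}, {"offset": [0.1, 0.079, 0.073], "dr": [0, 0, -52.9]}])

```text
time_s: 10.25
position: [0.4395, 0.1673, 0.011]
tcp_rot: [[-0.562, -0.827, -0.002], [-0.827, 0.562, -0.0], [0.001, 0.001, -1.0]]
force: [-0.4, 1.4, 0.8]
opening: 0.552
grasp_force: 0.0
```

servo_tool(targets=[{"offset": [0, 0, 0], "dr": [0, 0, 0]}, {"offset": [0, 0, 0], "dr": [0, 0, 0]}, {"offset": [0, 0, 0], "dr": [0, 0, 0]}, {"offset": [0, 0, 0], "dr": [0, 0, 0]}, {"offset": [0, 0, 0], "dr": [0, 0, 0]}, {"offset": [0, 0, 0], "dr": [0, 0, 0]}], gripper=1)

```text
time_s: 10.75
position: [0.4402, 0.1675, 0.0121]
tcp_rot: [[-0.561, -0.828, 0.001], [-0.828, 0.561, 0.0], [-0.001, -0.001, -1.0]]
force: [-1.1, 0.1, 6.1]
opening: 0.317
grasp_force: 30.0
```

```bash
python3 - <<'E'
from h import *
plan((440.1,167.5,85,145.8),(552.8,322.8,85,81.3))
E
```

```text
[-0.0, -0.0, -0.0729] [-0.0, 0.1, 0.0]
[-0.1918, -0.0061, -0.0727] [-0.0, 0.1, 64.5]
```

servo_tool(targets=[{"offset": [0, 0, -0.035], "dr": [0, 0, 0]}, {"offset": [0, 0, -0.073], "dr": [0, 0, 0]}, {"offset": [-0.192, -0.006, -0.073], "dr": [0, 0.1, 64.5]}, {"offset": [-0.192, -0.006, -0.073], "dr": [0, 0.1, 64.5]}, {"offset": [-0.192, -0.006, -0.073], "dr": [0, 0.1, 64.5]}, {"offset": [-0.192, -0.006, -0.073], "dr": [0, 0.1, 64.5]}, {"offset": [-0.192, -0.006, -0.073], "dr": [0, 0.1, 64.5]}, {"offset": [-0.192, -0.006, -0.073], "dr": [0, 0.1, 64.5]}, {"offset": [-0.192, -0.006, -0.073], "dr": [0, 0.1, 64.5]}, {"offset": [-0.192, -0.006, -0.073], "dr": [0, 0.1, 64.5]}, {"offset": [-0.192, -0.006, -0.073], "dr": [0, 0.1, 64.5]}, {"offset": [-0.192, -0.006, -0.073], "dr": [0, 0.1, 64.5]}, {"offset": [-0.192, -0.006, -0.073], "dr": [0, 0.1, 64.5]}, {"offset": [-0.192, -0.006, -0.073], "dr": [0, 0.1, 64.5]}])

```text
time_s: 11.92
position: [0.5524, 0.3228, 0.0841]
tcp_rot: [[-0.989, 0.148, -0.002], [0.148, 0.989, -0.001], [0.002, -0.001, -1.0]]
force: [-0.2, -0.7, -0.4]
opening: 0.321
grasp_force: 30.0
```

```bash
python3 - <<'E'
from h import *
plan((552.8,322.8,15.5,81.3))
E
```

```text
[-0.0006, 0.0002, 0.0686] [-0.1, -0.1, 0.2]
```

servo_tool(targets=[{"offset": [-0.0006, 0, 0.025], "dr": [0, 0, 0]}, {"offset": [-0.0006, 0, 0.045], "dr": [0, 0, 0]}, {"offset": [-0.0006, 0, 0.06], "dr": [0, 0, 0]}, {"offset": [-0.0006, 0, 0.0685], "dr": [0, 0, 0]}, {"offset": [-0.0006, 0, 0.0685], "dr": [0, 0, 0]}, {"offset": [-0.0006, 0, 0.0685], "dr": [0, 0, 0]}])

```text
time_s: 12.42
position: [0.5533, 0.3228, 0.0158]
tcp_rot: [[-0.989, 0.149, -0.002], [0.149, 0.989, -0.0], [0.001, -0.001, -1.0]]
force: [0.7, -0.6, -1.7]
opening: 0.31
grasp_force: 30.0
```

servo_tool(targets=[{"offset": [0, 0, 0], "dr": [0, 0, 0]}, {"offset": [0, 0, 0], "dr": [0, 0, 0]}, {"offset": [0, 0, 0], "dr": [0, 0, 0]}, {"offset": [0, 0, 0], "dr": [0, 0, 0]}, {"offset": [0, 0, -0.02], "dr": [0, 0, 0]}, {"offset": [0, 0, -0.05], "dr": [0, 0, 0]}, {"offset": [0, 0, -0.07], "dr": [0, 0, 0]}], gripper=-0.1)

```text
time_s: 13.0
position: [0.5537, 0.323, 0.0876]
tcp_rot: [[-0.989, 0.15, -0.0], [0.15, 0.989, -0.0], [0.0, -0.0, -1.0]]
force: [0.8, 0.4, -0.1]
opening: 0.547
grasp_force: 0.0
```

```bash
python3 - <<'E'
from h import *
plan((409,254.3,75,168.5),(409,254.3,12,168.5))
E
```

```text
[0.1327, -0.0897, 0.0126] [0.0, -0.0, -87.1]
[0.1327, -0.0897, 0.0756] [0.0, -0.0, -87.1]
```

servo_tool(targets=[{"offset": [0.1327, -0.09, 0.013], "dr": [0, 0, 92.9]}, {"offset": [0.1327, -0.09, 0.013], "dr": [0, 0, 92.9]}, {"offset": [0.1327, -0.09, 0.013], "dr": [0, 0, 92.9]}, {"offset": [0.1327, -0.09, 0.013], "dr": [0, 0, 92.9]}, {"offset": [0.1327, -0.09, 0.013], "dr": [0, 0, 92.9]}, {"offset": [0.1327, -0.09, 0.013], "dr": [0, 0, 92.9]}, {"offset": [0.1327, -0.09, 0.013], "dr": [0, 0, 92.9]}, {"offset": [0.1327, -0.09, 0.013], "dr": [0, 0, 92.9]}, {"offset": [0.1327, -0.09, 0.013], "dr": [0, 0, 92.9]}, {"offset": [0.1327, -0.09, 0.013], "dr": [0, 0, 92.9]}, {"offset": [0.1327, -0.09, 0.013], "dr": [0, 0, 92.9]}, {"offset": [0.1327, -0.09, 0.013], "dr": [0, 0, 92.9]}, {"offset": [0.1327, -0.09, 0.013], "dr": [0, 0, 92.9]}, {"offset": [0.1327, -0.09, 0.013], "dr": [0, 0, 92.9]}, {"offset": [0.1327, -0.09, 0.013], "dr": [0, 0, 92.9]}, {"offset": [0.1327, -0.09, 0.035], "dr": [0, 0, 92.9]}, {"offset": [0.1327, -0.09, 0.06], "dr": [0, 0, 92.9]}, {"offset": [0.1327, -0.09, 0.0755], "dr": [0, 0, 92.9]}, {"offset": [0.1327, -0.09, 0.0755], "dr": [0, 0, 92.9]}, {"offset": [0.1327, -0.09, 0.0755], "dr": [0, 0, 92.9]}])

```text
time_s: 14.67
position: [0.4079, 0.2536, 0.0102]
tcp_rot: [[0.198, 0.98, -0.003], [0.98, -0.198, -0.001], [-0.002, -0.003, -1.0]]
force: [-0.0, -0.3, -0.1]
opening: 0.549
grasp_force: 0.0
```

servo_tool(targets=[{"offset": [0, 0, 0], "dr": [0, 0, 0]}, {"offset": [0, 0, 0], "dr": [0, 0, 0]}, {"offset": [0, 0, 0], "dr": [0, 0, 0]}, {"offset": [0, 0, 0], "dr": [0, 0, 0]}, {"offset": [0, 0, 0], "dr": [0, 0, 0]}, {"offset": [0, 0, 0], "dr": [0, 0, 0]}], gripper=1)

```text
time_s: 15.17
position: [0.4087, 0.2539, 0.0113]
tcp_rot: [[0.2, 0.98, -0.001], [0.98, -0.2, -0.0], [-0.0, -0.001, -1.0]]
force: [-0.5, -0.6, 5.0]
opening: 0.251
grasp_force: 30.0
```

```bash
python3 - <<'E'
from h import *
plan((409,254.3,85,-11.5),(553.5,196.4,85,89.3))
E
```

```text
[0.0004, 0.0002, -0.0737] [-0.0, 0.0, -0.0]
[-0.0274, 0.1534, -0.0738] [-0.0, -0.0, -100.8]
```

servo_tool(targets=[{"offset": [0, 0, -0.035], "dr": [0, 0, 0]}, {"offset": [0, 0, -0.074], "dr": [0, 0, 0]}, {"offset": [-0.0274, 0.1534, -0.074], "dr": [0, 0, -100.8]}, {"offset": [-0.0274, 0.1534, -0.074], "dr": [0, 0, -100.8]}, {"offset": [-0.0274, 0.1534, -0.074], "dr": [0, 0, -100.8]}, {"offset": [-0.0274, 0.1534, -0.074], "dr": [0, 0, -100.8]}, {"offset": [-0.0274, 0.1534, -0.074], "dr": [0, 0, -100.8]}, {"offset": [-0.0274, 0.1534, -0.074], "dr": [0, 0, -100.8]}, {"offset": [-0.0274, 0.1534, -0.074], "dr": [0, 0, -100.8]}, {"offset": [-0.0274, 0.1534, -0.074], "dr": [0, 0, -100.8]}, {"offset": [-0.0274, 0.1534, -0.074], "dr": [0, 0, -100.8]}, {"offset": [-0.0274, 0.1534, -0.074], "dr": [0, 0, -100.8]}, {"offset": [-0.0274, 0.1534, -0.074], "dr": [0, 0, -100.8]}, {"offset": [-0.0274, 0.1534, -0.074], "dr": [0, 0, -100.8]}, {"offset": [-0.0274, 0.1534, -0.074], "dr": [0, 0, -100.8]}, {"offset": [-0.0274, 0.1534, -0.074], "dr": [0, 0, -100.8]}, {"offset": [-0.0274, 0.1534, -0.074], "dr": [0, 0, -100.8]}, {"offset": [-0.0274, 0.1534, -0.074], "dr": [0, 0, -100.8]}, {"offset": [-0.0274, 0.1534, -0.074], "dr": [0, 0, -100.8]}])

```text
time_s: 16.75
position: [0.5531, 0.1962, 0.0844]
tcp_rot: [[-1.0, 0.016, -0.002], [0.016, 1.0, -0.0], [0.002, -0.001, -1.0]]
force: [0.4, -0.0, -0.6]
opening: 0.249
grasp_force: 30.0
```

```bash
python3 - <<'E'
from h import *
plan((553.5,196.4,15,89.3))
E
```

```text
[-0.0005, 0.0002, 0.0694] [-0.0, -0.1, -0.2]
```

servo_tool(targets=[{"offset": [-0.0005, 0, 0.025], "dr": [0, 0, 0]}, {"offset": [-0.0005, 0, 0.045], "dr": [0, 0, 0]}, {"offset": [-0.0005, 0, 0.06], "dr": [0, 0, 0]}, {"offset": [-0.0005, 0, 0.069], "dr": [0, 0, 0]}, {"offset": [-0.0005, 0, 0.069], "dr": [0, 0, 0]}, {"offset": [-0.0005, 0, 0.069], "dr": [0, 0, 0]}])

```text
time_s: 17.25
position: [0.5538, 0.1962, 0.0153]
tcp_rot: [[-1.0, 0.014, -0.002], [0.014, 1.0, -0.001], [0.002, -0.001, -1.0]]
force: [-0.9, 0.1, 0.5]
opening: 0.251
grasp_force: 30.0
```

servo_tool(targets=[{"offset": [0, 0, 0], "dr": [0, 0, 0]}, {"offset": [0, 0, 0], "dr": [0, 0, 0]}, {"offset": [0, 0, 0], "dr": [0, 0, 0]}, {"offset": [0, 0, 0], "dr": [0, 0, 0]}, {"offset": [0, 0, -0.02], "dr": [0, 0, 0]}, {"offset": [0, 0, -0.05], "dr": [0, 0, 0]}, {"offset": [0, 0, -0.09], "dr": [0, 0, 0]}, {"offset": [0.05, 0.12, -0.13], "dr": [0, 0, 0]}, {"offset": [0.1, 0.25, -0.17], "dr": [0, 0, 0]}, {"offset": [0.1, 0.35, -0.2], "dr": [0, 0, 0]}, {"offset": [0.1, 0.35, -0.2], "dr": [0, 0, 0]}, {"offset": [0.1, 0.35, -0.2], "dr": [0, 0, 0]}, {"offset": [0.1, 0.35, -0.2], "dr": [0, 0, 0]}, {"offset": [0.1, 0.35, -0.2], "dr": [0, 0, 0]}, {"offset": [0.1, 0.35, -0.2], "dr": [0, 0, 0]}, {"offset": [0.1, 0.35, -0.2], "dr": [0, 0, 0]}, {"offset": [0.1, 0.35, -0.2], "dr": [0, 0, 0]}], gripper=-0.1)

```text
time_s: 18.67
position: [0.4567, 0.5552, 0.2185]
tcp_rot: [[-1.0, 0.008, 0.002], [0.008, 1.0, 0.008], [-0.002, 0.008, -1.0]]
force: [-0.2, 0.2, 0.9]
opening: 0.55
grasp_force: 0.0
```

```bash
python3 - <<'E'
from h import *
t=viewer.capture("top")["color"][...,::-1]; b=viewer.capture("side")["color"][...,::-1]
r=lambda i,w:cv2.resize(i,w,interpolation=cv2.INTER_CUBIC)
cv2.imwrite("pics/end.png",np.vstack([r(t[145:220,195:365],(680,300)),r(b[175:285,240:365],(340,300)) if 0 else r(b[178:278,245:365],(360,300))[:, :].copy() if 0 else cv2.copyMakeBorder(r(b[178:278,245:365],(360,300)),0,0,0,320,cv2.BORDER_CONSTANT)]))
E
```

```text
(no output)
```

View pics/end.png

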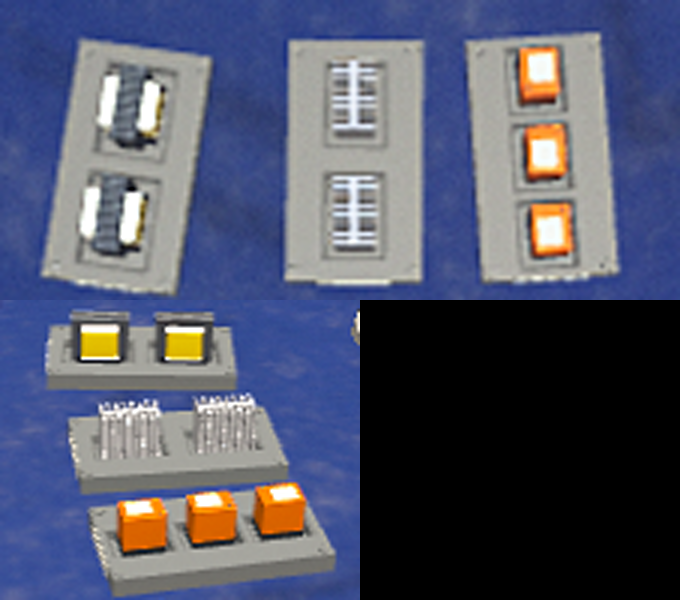

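The final crops show every loose part upright and level with its neighbour in its own tray. The transformer is at (115,215), the heat sink at (355,212), and the relays at (546,152) and (551,231). The arm is clear, so I'll hand in.

```bash
python3 -c "
from rig import ticket
print(ticket.hand_in())"
```

```text
the job is handed in; nothing more can be done
None
```

I put both relays, the heat sink and the transformer into empty pockets of their own trays and handed the job in at about 19 s; the last pictures showed all of them upright and seated, but the hand-in gave no verdict.

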